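# Line up the oil-can lid on the drilling jig

## Task

The brass oil-can lid has to be drilled for its hinge. Press lightly on its top with your fingertips and turn and slide it on the jig's bed until its whole straight edge lies flush against the steel alignment bar, and keep it pressed snugly against the bar for a good moment; the lid is thin and dents if pressed hard. Then, leaving it in place, throw the toggle switch fully over to turn on the hold-down, let go, and leave the mallet, the oil can and the finishing stick where they are.

Things in the scene. Friction and masses are not known exactly. Their poses are not given: they have to be found in the camera images.
- lid_center (a point): Centre of the brass lid, half-way up: a loose flat round plate, 104 mm across, 6 mm thick, with one straight edge (the flat), 66 mm long, 40 mm from the centre. Its x axis points from the centre to the middle of the flat, z up. Too wide and thin to grip: it is moved by pressing fingertips on its top; it slides on the oiled bed (friction about 0.08); fingertips drag it with some slip (0.3).
- lid_flat (a point): Middle of the lid's straight edge, half-way up its thickness, 40 mm from the lid's centre along the lid's x axis.
- lid: The same lid (about 250 g), origin at the centre of its underside, 3 mm below lid_center; same axes. It dents if the fingers push on it with more than 20 N in all, or if it is pushed against the bar with more than 20 N; 6 to 12 N is ample.
- bar_face (a point): Middle of the alignment bar's face, at the height of the resting lid's half thickness, 3 mm above the bed. The jig's height varies: this point is 27 to 39 mm above the counter. x points squarely into the bar (the way to push the lid), y along it. Lid home: its flat on this face, both x axes agreeing. The bed, 146 by 150 mm, lies on the -x side, ends at the face, and rests on stiff springs: it gives about 1 mm per 9 N, at most 4 mm.
- bar: The fixed steel alignment bar on the jig: 150 mm long in y, 14 mm thick, its top 7 mm above the lid's top. Origin on its lid-side face, at mid-length, 15 mm below bar_face; axes as bar_face.
- switch (a joint): Toggle lever of the steel switch on a riveted plate: 0 rad as it starts, leaning 0.5 rad towards the plate's -x side; 1.0 rad fully over to the +x side. It stays where it is left and needs about 1.5 N at its tip. A 10 mm rod with a 26 mm ball centred 55 mm from the hinge.
- switch_tip (a point): Centre of the 26 mm ball on the toggle lever, 70 mm above the counter at the start. It moves with the lever.
- switch_base: The switch's fixed housing, 70 mm (x) by 50 mm (y) and 25 mm high (its round hub reaches 35 mm), on a 120 by 90 mm plate 3 mm thick; origin under its centre on the counter. The lever's hinge runs along y, 22 mm above the origin; the lever is thrown in the housing's +x direction.
- mallet: Bystander: a turned dark wooden mallet standing on its head, 72 mm across, 152 mm tall; origin at the centre of its foot.
- oilcan: Bystander: the open brass oil can, 92 mm across, 85 mm tall; origin at the centre of its foot.
- stick: Bystander: the bone finishing stick lying flat, 150 by 14 by 8 mm, along its x axis; origin at the centre of its underside.
Not all that is in view belongs to the job. What is meant by the lid is not blue, and is the smaller of those in its own colour.

How it is judged:
On the way, in this order (a step that is already met when the one before it is completed fails the run):
1. the lid's flat lies flush on the bar and is pressed against it by the fingers (over 0.5 N on the bar) (x of lid_flat in the frame of bar_face between -0.0025 and 0.0025 m and y of lid_flat in the frame of bar_face between -0.035 and 0.035 m and angle between the x axis of lid_center and the x axis of bar_face, either way round below 0.035 rad and contact force between lid and bar above 0.5 N and contact force between the fingers and lid above 1 N), for 0.3 s.
2. the toggle is thrown fully over (0.85 rad or more) with the lid still home (x of lid_flat in the frame of bar_face between -0.0025 and 0.0025 m and y of lid_flat in the frame of bar_face between -0.035 and 0.035 m and angle between the x axis of lid_center and the x axis of bar_face, either way round below 0.035 rad and value of joint switch above 0.85 rad), for 0.1 s.
At the end, for the whole second after the job is handed in: The lid lies flat and at rest with its straight edge within 2.5 mm of the bar's face and within 0.035 rad (2 degrees) of parallel, the flat's middle within 35 mm of the bar's middle; the toggle is at 0.85 rad or more (all of step 2 and angle between lid_center's own z axis and vertical below 0.05 rad and linear speed of lid below 0.01 m/s); the robot touches nothing.
It fails at once if the fingers push on the lid with more than 20 N (dented) (contact force between the fingers and lid above 20 N).
It fails at once if the lid is pushed against the bar with more than 20 N (dented) (contact force between lid and bar above 20 N).
It fails at once if the mallet is moved by more than 25 mm (distance of mallet from where it was at the start of the episode above 0.025 m).
It fails at once if the oil can is moved by more than 25 mm (distance of oilcan from where it was at the start of the episode above 0.025 m).
It fails at once if the finishing stick is moved by more than 25 mm (distance of stick from where it was at the start of the episode above 0.025 m).
It also fails if it takes over 67 s, if anything falls off the work surface, if the arm or the gripper's body presses on something with over 40 N, if the wrist force passes 120 N, or if a joint passes its speed limit or range.

## Robot

A 6-joint arm with a two-finger parallel gripper is mounted at the origin on the work surface. World frame = base frame: x ahead of the robot, y to its left, z up, the work surface at z = 0. Lengths are in m, angles in rad, forces in N, time in s.
With the tool pointing down it reaches from about 0.3 to 0.775 m from the base axis. Payload 14.6 kg.
Tool frame: the origin (TCP) lies at the centre of the arm's flange, where the gripper is bolted on; the fingertips stand 199 mm ahead of it and the grasp point (between the pads) lies 180 mm ahead of it; z points along the fingers, y is the line along which they close (so a half turn about z gives the same grasp; the last joint's range is limited). The gripper opens to 94 mm and grips with 3 to 60 N. Pads are 16 mm wide; open, the fingers measure 119 mm over their backs; the gripper's body (75 mm by 177 mm) begins 78 mm behind the grasp point.
Start: joints at [-1.377, 0.3, 1.521, -0, 1.321, -0.067], TCP at [0.142, -0.531, 0.405] pointing down, gripper open.
Joint ranges: [-3.03, 3.03], [-0.79, 2.21], [0.23, 2.52], [-1.04, 4.18], [0, 3.07], [-2.55, 2.55]. Speed limits (rad/s): [2.22, 2.22, 2.57, 3.14, 3.14, 3.14].

## Interface

Orientations are given as a unit quaternion [x, y, z, w].
In Python, from cell import ctrl gives the robot as it stands.
- The arm moves only by the tool play_rows, never from a script. Its argument "targets" is a list of rows, each a list of 7 numbers: the turn, a rotation vector about the tool's x, y, z in rad, then the shift along the tool's x, y, z in m, then the closure, from 0 (fully open) to 1 (shut). A call has 1 to 20 rows; each row is the pose to reach, as a shift and turn from the pose commanded when the call began, along the tool's axes at that moment; what a row does not reach only later rows make up. A row lasts 1/10 s, in which the tool goes at most 50 mm and 8.59 degrees, less where a joint would pass 70% of its speed; a pose out of reach is approached as far as the arm can. A call with a gripper value outside its range is refused whole. The fingers move at their own pace and stop on an object; "force" is the grip in N (left out, the last holds). Time passes only in rows, so rows that repeat a pose let the fingers close. It gives the time, the measured TCP pose, the force, the opening and the grip force at its end, in the units of the state.
- ctrl.get_state(): the state, without advancing time (a new reading comes with each control period).
- ctrl.get_image(name): name is "scene" or "top"; returns a dict with "frame" (480x640x3 uint8, red, green, blue), "depth" (480x640 float32, m along the optical axis (not along the pixel's ray), 0 where there is no reading), "mtx" (3x3 intrinsics, pixels), "dist_coeffs" ([k1, k2, p1, p2, k3] as OpenCV has them; the pictures are not rectified), "world_to_cam" (4x4, takes a point from world to camera coordinates). Camera axes: x right, y down, z forward; pixel columns grow to the right and rows downward; lengths in m; the calibration is good to about 2 mm. A picture is of the moment at which its call begins.
- ctrl.close_job(): hands the job in; it is judged then, once.
The state is a dict: "time": time; "q": joint angles; "qvel": joint speeds; "effort": joint torques, N m; "tool_pos": TCP position; "tool_rot": TCP orientation; "wrist_force": force on the tool from outside, world axes, zero at the start; "torque": the same for the moment, N m; "gripper_width": finger opening in m; "grasp_force": force on a finger pad.
Only numpy, scipy, OpenCV 4.12 (cv2) and the standard library are available. Lean on these libraries where they do the work, as an engineer would, in place of code of your own. Each camera call takes 0.05 s, during which the arm holds its last target. There are 200 camera calls.

## Working session

There is one attempt and no reset: what is moved stays moved. The work goes in short steps, Python scripts to look and compute and a tool call to move; the robot and the scene stay as the last step left them, time stands still between calls to the robot, and variables do not carry over. Pictures are saved under pics/ and viewed, at most 10 in all, crops included, and the job is handed in when it is done.

Besides the shell and the picture viewer there is one more tool, called in YAML: its name, and indented under it one key for each argument. play_rows: Moves the arm, as the interface text tells. Its arguments: {"type":"object","properties":{"targets":{"type":"array","items":{"type":"array","items":{"type":"number"}}},"force":{"type":"number"}},"required":["targets"]}

```bash
mkdir -p pics
cat > h.py <<'E'
import numpy as np, cv2, pickle
from cell import ctrl
def grab(n):
    d=ctrl.get_image(n); pickle.dump(d,open(n+'.pkl','wb')); return d
def load(n): return pickle.load(open(n+'.pkl','rb'))
def ray(d,uv):
    p=cv2.undistortPoints(np.array(uv,float).reshape(-1,1,2),np.array(d['mtx']),np.array(d['dist_coeffs'])).reshape(-1,2)
    T=np.array(d['world_to_cam']);R=T[:3,:3];c=-R.T@T[:3,3]
    return c,np.c_[p,np.ones(len(p))]@R
def onz(d,uv,z):
    c,r=ray(d,uv); return c+r*((z-c[2])/r[:,2])[:,None]
def atdepth(d,uv):
    c,r=ray(d,uv); uv=np.array(uv,int).reshape(-1,2)
    return c+r*d['depth'][uv[:,1],uv[:,0]][:,None]
E
python3 - <<'E'
from h import *
for n in('scene','top'):
    d=grab(n); cv2.imwrite(f'pics/{n}0.png',d['frame'][:,:,::-1]); print(np.round(d['world_to_cam'],3).tolist())
print(ctrl.get_state())
E
```

```text
[[0.186, 0.982, 0.001, -0.11], [0.839, -0.158, -0.52, -0.435], [-0.511, 0.098, -0.854, 1.421], [0.0, 0.0, 0.0, 1.0]]
[[-0.024, -1.0, 0.012, 0.009], [-0.988, 0.022, -0.153, 0.558], [0.152, -0.015, -0.988, 1.077], [0.0, 0.0, 0.0, 1.0]]
{'time': 0.1, 'q': array([-1.37659666e+00,  3.00416037e-01,  1.52149522e+00,  3.68327754e-06,
        1.32066727e+00, -6.66025943e-02]), 'qvel': array([ 2.22821401e-03, -2.16814679e-04, -2.07897152e-03, -3.61885612e-05,
        1.35382778e-03, -1.87393947e-04]), 'effort': array([ 4.55449044e-04, -5.32645977e+01, -3.53280866e+01,  7.09347054e-02,
        2.35636201e-02, -6.37576136e-05]), 'tool_pos': array([ 0.14181257, -0.53138093,  0.40415275]), 'tool_rot': array([ 9.91509753e-01,  1.30031409e-01, -2.96470256e-05, -4.92050556e-04]), 'wrist_force': array([-0.00679887, -0.72495749, -0.44870103]), 'torque': array([0.04795366, 0.07041312, 0.01043154]), 'grasp_force': 0.0, 'gripper_width': 0.09371699309350666}
```

View pics/scene0.png

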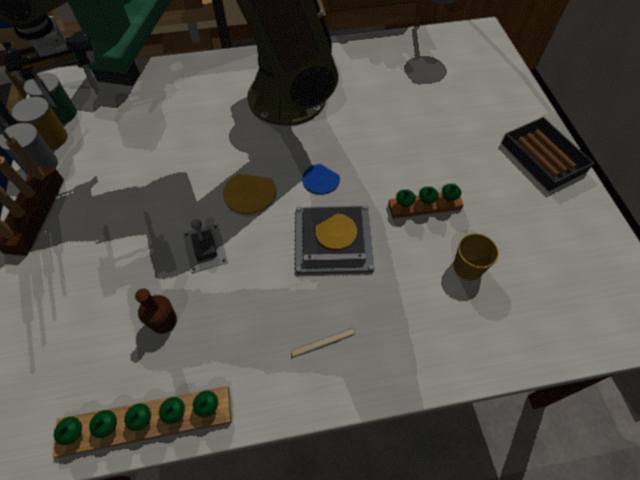

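View pics/top0.png

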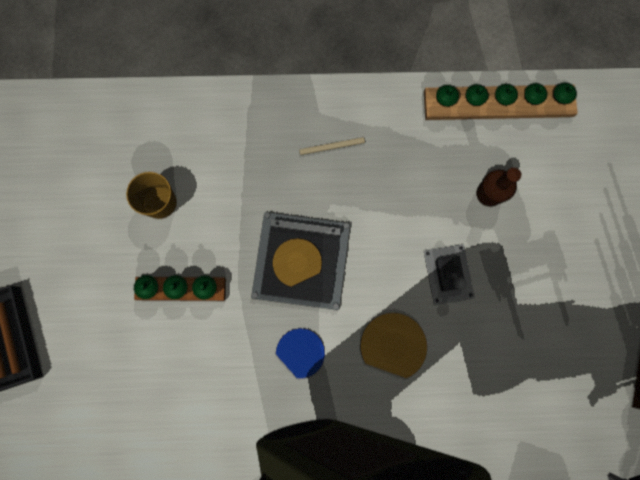

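The lid is on the jig at top-view (297,262). The bar runs along the jig's far side, about (272,222)–(345,232). The switch is at (449,273), the mallet at (495,186), the can at (150,194) and the stick at (332,147). The large brass disc (393,343) and the blue one (300,352) are decoys.

Run:
```python
from h import *
d=load('top'); f=d['frame']; hsv=cv2.cvtColor(f,cv2.COLOR_RGB2HSV)
m=cv2.inRange(hsv,(12,110,60),(32,255,255)); m[:, :240]=0;m[:,345:]=0;m[:210]=0;m[320:]=0
cs=max(cv2.findContours(m,cv2.RETR_EXTERNAL,cv2.CHAIN_APPROX_NONE)[0],key=cv2.contourArea)
w=atdepth(d,cs.reshape(-1,2)); M=cv2.erode(m,np.ones((7,7)));ys,xs=np.nonzero(M)
P=atdepth(d,np.c_[xs,ys]);zt=np.median(P[:,2]);print('lid top z',zt,len(cs))
q=onz(d,cs.reshape(-1,2),zt)[:,:2].astype(np.float32)
# circle fit w/ inliers, then flat
c=q.mean(0)
for i in range(30):
    r=np.linalg.norm(q-c,axis=1); k=r>0.0475 if i else r>0
    A=np.c_[2*q[k],np.ones(k.sum())];s=np.linalg.lstsq(A,(q[k]**2).sum(1),rcond=None)[0];c=s[:2]
R=np.sqrt(s[2]+c@c);r=np.linalg.norm(q-c,axis=1);print('c',c,'R',R,'rmin',r.min())
fl=q[r<R-0.004];l=cv2.fitLine(fl,cv2.DIST_L2,0,.01,.01).ravel();n=np.array([-l[1],l[0]]);dd=n@(l[2:]-c)
if dd<0:n=-n;dd=-dd
print('flat dir deg',np.degrees(np.arctan2(n[1],n[0])),'dist',dd,'len',np.ptp(fl@l[:2]))
# heights on jig
for y in range(206,312,6): 
    u=[[int(306+ (y-222)*-0.12),y]];print(y,np.round(atdepth(d,u)[0],3),f[y,u[0][0]])
cv2.imwrite('pics/jig.png',cv2.resize(f[200:320,240:510,::-1],None,fx=2.96,fy=2.96*1.0,interpolation=cv2.INTER_CUBIC))
```

```text
lid top z 0.03102970071108091 135
c [0.52817151 0.04505407] R 0.0513608565759093 rmin 0.039108470036552795
flat dir deg -156.07506 dist 0.04007141846198044 len 0.049048707
206 [0.657 0.021 0.001] [140 140 132]
212 [0.643 0.021 0.004] [140 139 130]
218 [0.628 0.023 0.011] [67 72 70]
224 [0.609 0.025 0.039] [80 80 79]
230 [0.595 0.026 0.04 ] [73 75 73]
236 [0.585 0.028 0.025] [32 33 32]
242 [0.571 0.031 0.033] [112  84  33]
248 [0.558 0.033 0.031] [114  85  34]
254 [0.545 0.033 0.034] [113  88  32]
260 [0.533 0.036 0.032] [121  90  36]
266 [0.52  0.038 0.032] [117  88  36]
272 [0.507 0.038 0.032] [114  85  33]
278 [0.495 0.041 0.03 ] [113  85  30]
284 [0.482 0.043 0.025] [38 35 36]
290 [0.47  0.045 0.027] [35 35 38]
296 [0.457 0.046 0.026] [35 35 36]
302 [0.445 0.048 0.014] [69 73 72]
308 [ 0.433  0.051 -0.002] [138 140 129]
```

View pics/jig.png

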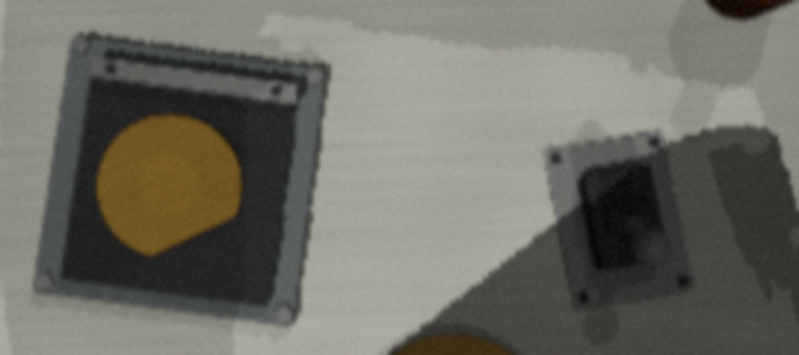

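Run:
```python
from h import *
d=load('top'); f=d['frame'];cr=lambda p:np.array(p,float)/2.96+[240,200]
b=onz(d,cr([[90,80],[298,104]]),0.039);print('bar',b,np.linalg.norm(b[1]-b[0]))
t=b[1]-b[0];print('normal deg',np.degrees(np.arctan2(t[0],-t[1])))
p=onz(d,cr([[547,150],[655,135],[690,285],[583,305]]),0.003)[:,:2];print('plate',p,p.mean(0),np.linalg.norm(p[0]-p[3]),np.linalg.norm(p[0]-p[1]))
v=p[0]+p[1]-p[2]-p[3];print('ax deg',np.degrees(np.arctan2(v[1],v[0])))
for n in('top','scene'):
    e=load(n);ys,xs=np.mgrid[:480,:640];u=np.c_[xs.ravel(),ys.ravel()];P=atdepth(e,u)
    k=(np.linalg.norm(P[:,:2]-p.mean(0),axis=1)<.08)&(P[:,2]>.058)&(P[:,2]<.1)
    print(n,k.sum(),P[k].mean(0) if k.any() else 0,P[k].max(0) if k.any() else 0,u[k].mean(0))
    for name,lo,hi,c in(('mallet',.1,.17,None),):
        k=(P[:,2]>.05)&(P[:,2]<.17)&(P[:,0]>.5)&(P[:,0]<.75)&(abs(P[:,1])<.5);print('tall pts y-range',[ (np.round(P[k&s].mean(0),3).tolist()) for s in (P[:,1]<-.2,P[:,1]>.2) if (k&s).any()])
```

```text
bar [[ 0.6037316   0.09908621  0.039     ]
 [ 0.58294808 -0.04983286  0.039     ]] 0.1503623690992684
normal deg -7.94502455149066
plate [[ 0.55074555 -0.23487015]
 [ 0.56017257 -0.31560465]
 [ 0.44891032 -0.33400001]
 [ 0.43621781 -0.25490653]] [ 0.49901156 -0.28484534] 0.11626718755427833 0.08128301587318867
ax deg 9.659745786411424
top 125 [ 0.47139284 -0.28559979  0.07900935] [ 0.48422407 -0.27474557  0.08716987] [459.72  283.416]
tall pts y-range [[0.672, -0.378, 0.093], [0.665, 0.35, 0.07]]
scene 103 [ 0.47960149 -0.28485273  0.07685653] [ 0.48849369 -0.27375936  0.08540386] [196.38834951 224.31067961]
tall pts y-range [[0.687, -0.378, 0.094], [0.645, 0.344, 0.069]]
```

```bash
cat >> h.py <<'E'
from scipy.spatial.transform import Rotation as Ro
def delta(xyz,yaw):
    s=ctrl.get_state();R=Ro.from_quat(s['tool_rot']);y=np.radians(yaw)
    D=Ro.from_euler('z',y)*Ro.from_euler('x',np.pi)
    print('t',s['time'],'pos',np.round(s['tool_pos'],4),'yaw',np.degrees(np.arctan2(*R.as_matrix()[1::-1,0])),'F',np.round(s['wrist_force'],2),'w',s['gripper_width'],'q6',s['q'][5])
    print('rot',np.round((R.inv()*D).as_rotvec(),4),'shift',np.round(R.inv().apply(np.array(xyz)-s['tool_pos']),4))
E
python3 -c "
from h import *
delta([.528,.045,.404],23.9);delta([.528,.045,.26],23.9)"
```

```text
t 0.1 pos [ 0.1418 -0.5314  0.4042] yaw 14.94281448302753 F [-0.01 -0.72 -0.45] w 0.09371699309350666 q6 -0.06660259432924813
rot [-1.000e-03 -1.000e-04 -1.563e-01] shift [ 0.5218 -0.4573  0.0006]
t 0.1 pos [ 0.1418 -0.5314  0.4042] yaw 14.94281448302753 F [-0.01 -0.72 -0.45] w 0.09371699309350666 q6 -0.06660259432924813
rot [-1.000e-03 -1.000e-04 -1.563e-01] shift [ 0.5217 -0.4572  0.1446]
```

play_rows:
  targets:
    - [0,0,-0.156,0.522,-0.457,0,0.574]
    - [0,0,-0.156,0.522,-0.457,0,0.574]
    - [0,0,-0.156,0.522,-0.457,0,0.574]
    - [0,0,-0.156,0.522,-0.457,0,0.574]
    - [0,0,-0.156,0.522,-0.457,0,0.574]
    - [0,0,-0.156,0.522,-0.457,0,0.574]
    - [0,0,-0.156,0.522,-0.457,0,0.574]
    - [0,0,-0.156,0.522,-0.457,0,0.574]
    - [0,0,-0.156,0.522,-0.457,0,0.574]
    - [0,0,-0.156,0.522,-0.457,0,0.574]
    - [0,0,-0.156,0.522,-0.457,0,0.574]
    - [0,0,-0.156,0.522,-0.457,0,0.574]
    - [0,0,-0.156,0.522,-0.457,0,0.574]
    - [0,0,-0.156,0.522,-0.457,0,0.574]
    - [0,0,-0.156,0.522,-0.457,0.145,0.574]
    - [0,0,-0.156,0.522,-0.457,0.145,0.574]
    - [0,0,-0.156,0.522,-0.457,0.145,0.574]
    - [0,0,-0.156,0.522,-0.457,0.145,0.574]
    - [0,0,-0.156,0.522,-0.457,0.145,0.574]
    - [0,0,-0.156,0.522,-0.457,0.145,0.574]

```text
time: 2.1
tool_pos: [0.529, 0.0447, 0.2623]
tool_rot: [0.978, 0.207, 0.002, 0.0]
wrist_force: [1.2, -0.2, -0.3]
gripper_width: 0.0398
grasp_force: 0.0
```

```bash
python3 -c "
from h import *
delta([.528,.045,.235],23.9)"
```

```text
t 2.1 pos [0.529  0.0447 0.2623] yaw 23.87126010164171 F [ 1.21 -0.16 -0.27] w 0.03977151663610833 q6 1.1694368411265397
rot [ 0.0014 -0.0034 -0.0005] shift [-0.0009 -0.0007  0.0273]
```

play_rows:
  targets:
    - [0,0,0,0,0,0.01,0.574]
    - [0,0,0,0,0,0.018,0.574]
    - [0,0,0,0,0,0.023,0.574]
    - [0,0,0,0,0,0.023,0.574]
    - [0,0,0,0,0,0.023,0.574]
    - [0,0,0,0,0,0.023,0.574]

```text
time: 2.7
tool_pos: [0.5284, 0.0447, 0.2369]
tool_rot: [0.978, 0.207, 0.0, 0.0]
wrist_force: [-0.0, -1.0, 0.9]
gripper_width: 0.04
grasp_force: 0.0
```

play_rows:
  targets:
    - [0,0,0,0,0,0.001,0.574]
    - [0,0,0,0,0,0.002,0.574]
    - [0,0,0,0,0,0.003,0.574]
    - [0,0,0,0,0,0.003,0.574]
    - [0,0,0,0,0,0.003,0.574]

```text
time: 3.2
tool_pos: [0.5283, 0.0448, 0.2336]
tool_rot: [0.978, 0.207, -0.0, -0.0]
wrist_force: [0.6, -0.4, -0.7]
gripper_width: 0.0401
grasp_force: 0.0
```

Noise is about ±1 N. I'll go on in small steps.

play_rows:
  targets:
    - [0,0,0,0,0,0.0005,0.574]
    - [0,0,0,0,0,0.001,0.574]
    - [0,0,0,0,0,0.001,0.574]
    - [0,0,0,0,0,0.001,0.574]

```text
time: 3.6
tool_pos: [0.5283, 0.0447, 0.2327]
tool_rot: [0.978, 0.207, 0.0, -0.0]
wrist_force: [0.1, 0.2, 0.2]
gripper_width: 0.0399
grasp_force: 0.0
```

play_rows:
  targets:
    - [0,0,0,0,0,0.0005,0.574]
    - [0,0,0,0,0,0.0005,0.574]
    - [0,0,0,0,0,0.0005,0.574]

```text
time: 3.9
tool_pos: [0.5283, 0.0448, 0.2321]
tool_rot: [0.978, 0.207, -0.0, -0.0]
wrist_force: [0.2, -0.9, -0.5]
gripper_width: 0.0401
grasp_force: 0.0
```

play_rows:
  targets:
    - [0,0,0,0,0,0.0005,0.574]
    - [0,0,0,0,0,0.0005,0.574]
    - [0,0,0,0,0,0.0005,0.574]

```text
time: 4.2
tool_pos: [0.5283, 0.0448, 0.2316]
tool_rot: [0.978, 0.207, -0.0, 0.0]
wrist_force: [-0.3, 0.7, 0.7]
gripper_width: 0.04
grasp_force: 0.0
```

play_rows:
  targets:
    - [0,0,0,0,0,0.0007,0.574]
    - [0,0,0,0,0,0.0007,0.574]
    - [0,0,0,0,0,0.0007,0.574]

```text
time: 4.5
tool_pos: [0.5283, 0.0448, 0.231]
tool_rot: [0.978, 0.207, 0.0, -0.0]
wrist_force: [0.6, 0.3, 0.9]
gripper_width: 0.0398
grasp_force: 0.3
```

play_rows:
  targets:
    - [0,0,0,0,0,0.0006,0.574]
    - [0,0,0,0,0,0.0006,0.574]
    - [0,0,0,0,0,0.0006,0.574]

```text
time: 4.8
tool_pos: [0.5284, 0.0448, 0.2306]
tool_rot: [0.978, 0.207, 0.0, 0.0]
wrist_force: [-0.2, -0.4, 4.6]
gripper_width: 0.0399
grasp_force: 2.4
```

play_rows:
  targets:
    - [0,0,0,0,0,0.0004,0.574]
    - [0,0,0,0,0,0.0004,0.574]
    - [0,0,0,0,0,0.0004,0.574]

```text
time: 5.1
tool_pos: [0.5285, 0.0448, 0.2304]
tool_rot: [0.978, 0.207, 0.0, 0.0]
wrist_force: [-1.2, 0.9, 6.5]
gripper_width: 0.0398
grasp_force: 3.5
```

play_rows:
  targets:
    - [0,0,0,0,0,0.0003,0.574]
    - [0,0,-0.02,0,0,0.0003,0.574]
    - [0,0,-0.06,0,0,0.0003,0.574]
    - [0,0,-0.1,0,0,0.0003,0.574]
    - [0,0,-0.15,0,0,0.0003,0.574]
    - [0,0,-0.2,0,0,0.0003,0.574]
    - [0,0,-0.25,0,0,0.0003,0.574]
    - [0,0,-0.3,0,0,0.0003,0.574]
    - [0,0,-0.35,0,0,0.0003,0.574]
    - [0,0,-0.4,0,0,0.0003,0.574]

```text
time: 6.1
tool_pos: [0.5286, 0.0447, 0.2303]
tool_rot: [0.917, 0.398, 0.001, 0.0]
wrist_force: [0.2, 0.1, 7.8]
gripper_width: 0.04
grasp_force: 3.9
```

```bash
cat >> h.py <<'E'
def lid(zt=.031,rmin=.0475,name=None):
    d=grab('top');f=d['frame'];hsv=cv2.cvtColor(f,cv2.COLOR_RGB2HSV)
    m=cv2.inRange(hsv,(12,110,40),(32,255,255)); m[:, :240]=0;m[:,345:]=0;m[:210]=0;m[320:]=0
    if name: cv2.imwrite(name,cv2.resize(f[190:320,230:360,::-1],None,fx=4,fy=4))
    print('px',m.sum()//255)
    q=onz(d,np.argwhere(m)[:,::-1],zt)[:,:2]
    return d,m,q
E
python3 -c "
from h import *
print(lid(name='pics/a.png')[2].mean(0))
delta([.528,.045,.235],172)"
```

```text
px 55
[0.5716558  0.03926189]
t 6.15 pos [0.5286 0.0448 0.2303] yaw 47.10224642999897 F [ 0.36 -0.43  7.67] w 0.040365132547722546 q6 0.7640936322047065
rot [ 1.9000e-03  6.0000e-04 -2.1799e+00] shift [-0.0002 -0.0006 -0.0047]
```

View pics/a.png

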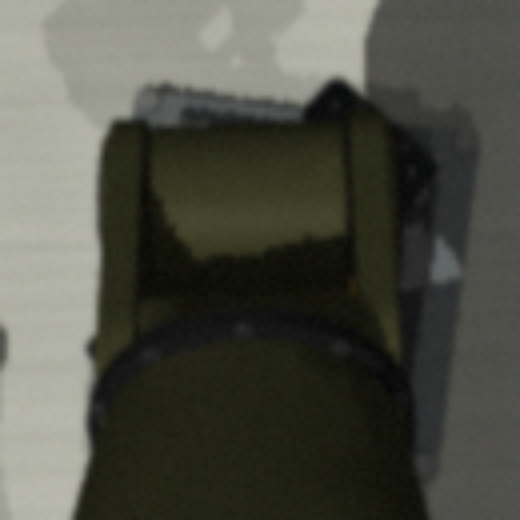

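The arm hides the lid from the top camera. Force is steady at about 8 N, so I'll keep turning.

play_rows:
  targets:
    - [0,0,-0.05,0,0,0,0.574]
    - [0,0,-0.11,0,0,0,0.574]
    - [0,0,-0.17,0,0,0,0.574]
    - [0,0,-0.23,0,0,0,0.574]
    - [0,0,-0.29,0,0,0,0.574]
    - [0,0,-0.35,0,0,0,0.574]
    - [0,0,-0.41,0,0,0,0.574]
    - [0,0,-0.47,0,0,0,0.574]
    - [0,0,-0.53,0,0,0,0.574]
    - [0,0,-0.59,0,0,0,0.574]
    - [0,0,-0.65,0,0,0,0.574]
    - [0,0,-0.71,0,0,0,0.574]
    - [0,0,-0.77,0,0,0,0.574]
    - [0,0,-0.83,0,0,0,0.574]
    - [0,0,-0.89,0,0,0,0.574]
    - [0,0,-0.95,0,0,0,0.574]
    - [0,0,-1.01,0,0,0,0.574]
    - [0,0,-1.07,0,0,0,0.574]
    - [0,0,-1.1,0,0,0,0.574]
    - [0,0,-1.1,0,0,0,0.574]

```text
time: 8.15
tool_pos: [0.5286, 0.0447, 0.2303]
tool_rot: [0.574, 0.819, 0.0, 0.001]
wrist_force: [0.1, 1.0, 7.9]
gripper_width: 0.0398
grasp_force: 4.0
```

```bash
python3 -c "
from h import *
d=grab('scene');cv2.imwrite('pics/b.png',cv2.resize(d['frame'][170:290,260:420,::-1],None,fx=5,fy=5))
delta([.528,.045,.235],172)"
```

```text
t 8.2 pos [0.5286 0.0448 0.2303] yaw 109.84319795498952 F [-0.38  0.01  7.18] w 0.04028368821119471 q6 -0.3308947294741938
rot [ 0.0011  0.0013 -1.0848] shift [ 0.0004 -0.0005 -0.0047]
```

View pics/b.png

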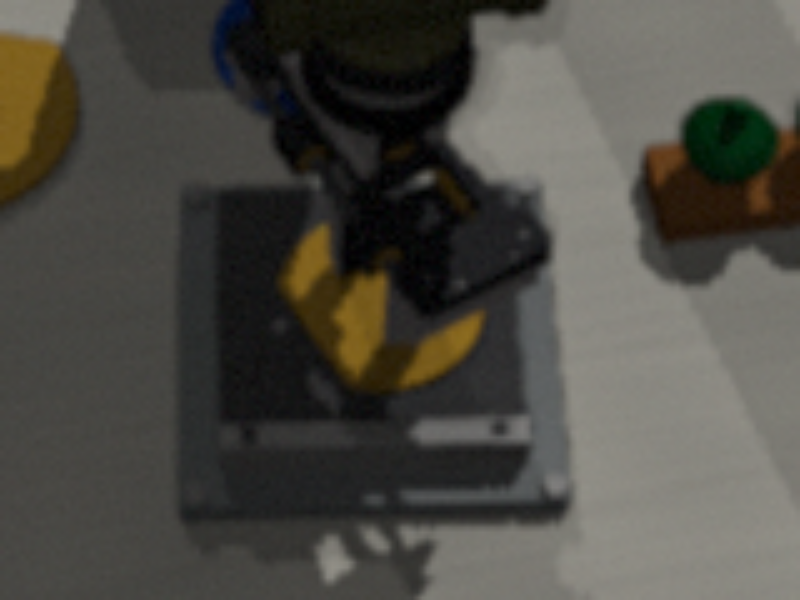

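The scene view shows the lid turning with the fingers: its flat runs from crop (285,285) to (345,385), facing lower left. I'll finish the turn.

play_rows:
  targets:
    - [0,0,-0.05,0,0,0,0.574]
    - [0,0,-0.11,0,0,0,0.574]
    - [0,0,-0.17,0,0,0,0.574]
    - [0,0,-0.23,0,0,0,0.574]
    - [0,0,-0.29,0,0,0,0.574]
    - [0,0,-0.35,0,0,0,0.574]
    - [0,0,-0.41,0,0,0,0.574]
    - [0,0,-0.47,0,0,0,0.574]
    - [0,0,-0.53,0,0,0,0.574]
    - [0,0,-0.59,0,0,0,0.574]
    - [0,0,-0.65,0,0,0,0.574]
    - [0,0,-0.71,0,0,0,0.574]
    - [0,0,-0.77,0,0,0,0.574]
    - [0,0,-0.83,0,0,0,0.574]
    - [0,0,-0.89,0,0,0,0.574]
    - [0,0,-0.95,0,0,0,0.574]
    - [0,0,-1.01,0,0,0,0.574]
    - [0,0,-1.06,0,0,0,0.574]
    - [0,0,-1.085,0,0,0,0.574]
    - [0,0,-1.085,0,0,0,0.574]

```text
time: 10.2
tool_pos: [0.5286, 0.0448, 0.2303]
tool_rot: [0.069, 0.998, 0.0, 0.001]
wrist_force: [0.2, 0.3, 7.6]
gripper_width: 0.0401
grasp_force: 3.9
```

```bash
cat >> h.py <<'E'
def sc(name=None,zt=.030):
    d=grab('scene');f=d['frame']
    if name: cv2.imwrite(name,cv2.resize(f[170:290,260:420,::-1],None,fx=5,fy=5))
    hsv=cv2.cvtColor(f,cv2.COLOR_RGB2HSV);m=cv2.inRange(hsv,(10,110,35),(32,255,255));m[:,:300]=0;m[:,375:]=0;m[:205]=0;m[275:]=0
    # front edge: lowest lid pixel in each column
    uv=np.array([[u,np.nonzero(m[:,u])[0].max()+.5] for u in range(300,375) if m[:,u].sum()>255*3],float)
    return d,m,uv,onz(d,uv,zt)[:,:2]
B=np.array([.593,.0246]);a=np.radians(-7.95);N=np.array([np.cos(a),np.sin(a)]);Tn=np.array([-N[1],N[0]])
def rep(name=None):
    d,m,uv,q=sc(name);q=q-B
    x,y=q@N,q@Tn;k=x>np.max(x)-.012
    for _ in range(5):
        p=np.polyfit(y[k],x[k],1);k=abs(np.polyval(p,y)-x)<.0015
    print('flat slope deg',np.degrees(np.arctan(p[0])),'gap at mid',np.polyval(p,y[k].mean()),'y range',y[k].min(),y[k].max(),k.sum())
E
python3 -c "
from h import *
rep('pics/c.png')
delta(np.r_[np.array([.5286,.0447])+.02*N,.2303],172)"
```

```text
flat slope deg -0.2073942909553102 gap at mid -0.02890867393675367 y range -0.026153189685540205 0.04260285074728346 27
t 10.25 pos [0.5286 0.0448 0.2303] yaw 172.0067338202034 F [-0.35 -0.19  8.03] w 0.03996333262968448 q6 -1.4158662195672733
rot [0.0003 0.0016 0.0001] shift [-0.02 -0.    0.  ]
```

View pics/c.png

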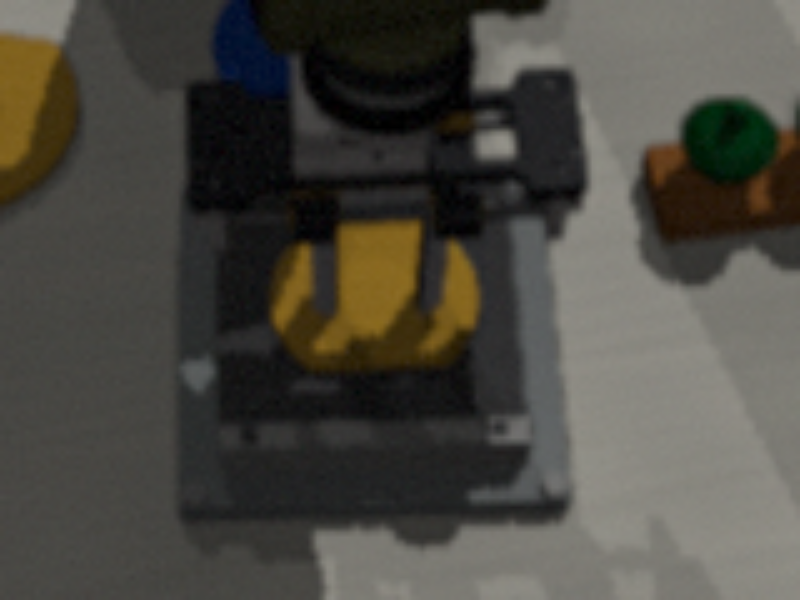

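The flat is now parallel to the bar to about 0.2°, crop edge (300,370)–(465,360), with a gap of about 28 mm. Next I slide it in.

play_rows:
  targets:
    - [0,0,0,-0.001,0,0,0.574]
    - [0,0,0,-0.003,0,0,0.574]
    - [0,0,0,-0.005,0,0,0.574]
    - [0,0,0,-0.007,0,0,0.574]
    - [0,0,0,-0.009,0,0,0.574]
    - [0,0,0,-0.011,0,0,0.574]
    - [0,0,0,-0.013,0,0,0.574]
    - [0,0,0,-0.015,0,0,0.574]
    - [0,0,0,-0.017,0,0,0.574]
    - [0,0,0,-0.019,0,0,0.574]
    - [0,0,0,-0.021,0,0,0.574]
    - [0,0,0,-0.022,0,0,0.574]
    - [0,0,0,-0.023,0,0,0.574]

```text
time: 11.55
tool_pos: [0.5514, 0.0416, 0.2303]
tool_rot: [0.07, 0.998, 0.0, 0.001]
wrist_force: [-1.8, -0.0, 9.1]
gripper_width: 0.0402
grasp_force: 4.1
```

play_rows:
  targets:
    - [0,0,0,-0.0005,0,0,0.574]
    - [0,0,0,-0.001,0,0,0.574]
    - [0,0,0,-0.0015,0,0,0.574]
    - [0,0,0,-0.002,0,0,0.574]
    - [0,0,0,-0.0025,0,0,0.574]
    - [0,0,0,-0.003,0,0,0.574]
    - [0,0,0,-0.0035,0,0,0.574]
    - [0,0,0,-0.004,0,0,0.574]

```text
time: 12.35
tool_pos: [0.5553, 0.041, 0.2303]
tool_rot: [0.07, 0.998, 0.0, 0.001]
wrist_force: [-0.8, -0.0, 8.1]
gripper_width: 0.0401
grasp_force: 4.1
```

play_rows:
  targets:
    - [0,0,0,-0.0005,0,0,0.574]
    - [0,0,0,-0.001,0,0,0.574]
    - [0,0,0,-0.0015,0,0,0.574]
    - [0,0,0,-0.002,0,0,0.574]
    - [0,0,0,-0.0025,0,0,0.574]
    - [0,0,0,-0.003,0,0,0.574]

```text
time: 12.95
tool_pos: [0.5582, 0.0406, 0.2303]
tool_rot: [0.07, 0.998, 0.0, 0.001]
wrist_force: [-1.5, 0.1, 8.0]
gripper_width: 0.0397
grasp_force: 4.0
```

```bash
python3 -c "
from h import *
rep('pics/d.png')
delta([.56,.04,.23],172)"
```

```text
flat slope deg 2.7434081905007304 gap at mid -0.000126315855883387 y range -0.02747518021569303 0.04015366640552903 27
t 13.0 pos [0.5583 0.0406 0.2303] yaw 171.99137931002602 F [-0.45  0.08  7.38] w 0.03946281503439219 q6 -1.42388865633612
rot [ 0.0002  0.0012 -0.0002] shift [-0.0018 -0.0004  0.0003]
```

play_rows:
  targets:
    - [0,0,0,-0.0005,0,0,0.574]
    - [0,0,0,-0.001,0,0,0.574]
    - [0,0,0,-0.0015,0,0,0.574]
    - [0,0,0,-0.002,0,0,0.574]
    - [0,0,0,-0.0025,0,0,0.574]
    - [0,0,0,-0.003,0,0,0.574]

```text
time: 13.6
tool_pos: [0.5612, 0.0402, 0.2303]
tool_rot: [0.07, 0.998, 0.0, 0.001]
wrist_force: [-0.1, -0.2, 8.3]
gripper_width: 0.04
grasp_force: 4.0
```

play_rows:
  targets:
    - [0,0,0,-0.0005,0,0,0.574]
    - [0,0,0,-0.001,0,0,0.574]
    - [0,0,0,-0.0015,0,0,0.574]
    - [0,0,0,-0.002,0,0,0.574]
    - [0,0,0,-0.0025,0,0,0.574]
    - [0,0,0,-0.003,0,0,0.574]

```text
time: 14.2
tool_pos: [0.5641, 0.0398, 0.2302]
tool_rot: [0.07, 0.998, 0.0, 0.0]
wrist_force: [-2.7, 0.3, 7.7]
gripper_width: 0.04
grasp_force: 4.2
```

```bash
python3 -c "
from h import *
for _ in range(3):
  ctrl.get_image('scene');print(ctrl.get_state()['wrist_force'])
rep('pics/e.png')
delta([.56,.04,.23],172)"
```

```text
[-1.32246249  0.06236172  7.97254247]
[-1.81647888e+00 -3.32403728e-03  8.25948321e+00]
[-1.08686459  0.85950434  7.74881943]
flat slope deg 2.7433147996358045 gap at mid 3.7888144945507935e-05 y range -0.03230539543807458 0.04739994698592677 28
t 14.4 pos [0.5641 0.0398 0.2303] yaw 171.9900333663115 F [-2.    0.33  8.03] w 0.040097048968906805 q6 -1.4254312874552846
rot [ 0.0002  0.001  -0.0002] shift [ 0.0041 -0.0003  0.0003]
```

View pics/e.png

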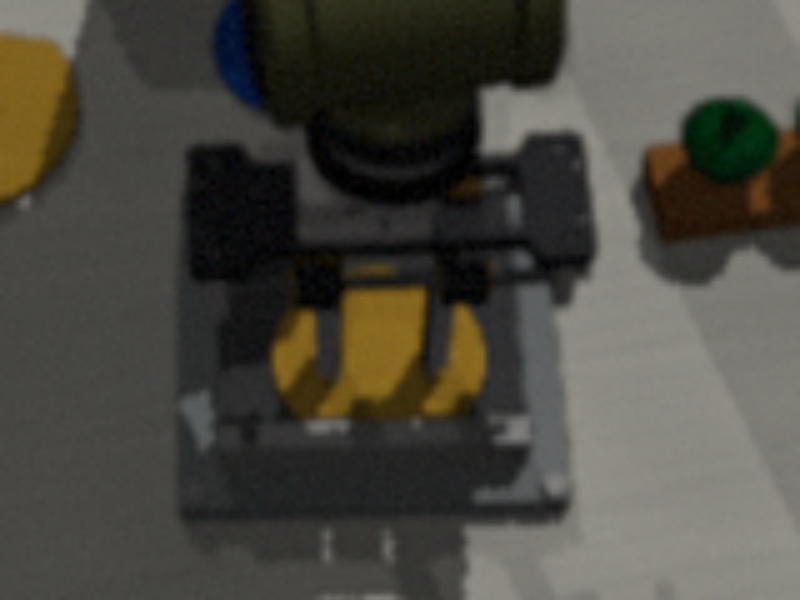

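The lid's front edge is at the bar (crop 285–475, about 415, partly hidden by the bar), and the hand has travelled about 7 mm beyond the gap. I'll push a little more, hold, then lift.

play_rows:
  targets:
    - [0,0,0,-0.0005,0,0,0.574]
    - [0,0,0,-0.001,0,0,0.574]
    - [0,0,0,-0.0015,0,0,0.574]
    - [0,0,0,-0.002,0,0,0.574]
    - [0,0,0,-0.0025,0,0,0.574]
    - [0,0,0,-0.003,0,0,0.574]
    - [0,0,0,-0.003,0,0,0.574]
    - [0,0,0,-0.003,0,0,0.574]
    - [0,0,0,-0.003,0,0,0.574]
    - [0,0,0,-0.003,0,0,0.574]

```text
time: 15.4
tool_pos: [0.5671, 0.0393, 0.2302]
tool_rot: [0.07, 0.998, 0.0, 0.0]
wrist_force: [-1.5, 1.4, 8.6]
gripper_width: 0.0403
grasp_force: 4.2
```

play_rows:
  targets:
    - [0,0,0,0,0,-0.001,0.574]
    - [0,0,0,0,0,-0.002,0.574]
    - [0,0,0,0,0,-0.004,0.574]
    - [0,0,0,0,0,-0.01,0.574]
    - [0,0,0,0,0,-0.05,0.574]
    - [0,0,0,0,0,-0.09,0.574]
    - [0,0,0,0,0,-0.12,0.574]
    - [0,0,0,0,0,-0.12,0.574]

```text
time: 16.2
tool_pos: [0.5672, 0.0394, 0.3544]
tool_rot: [0.07, 0.998, 0.0, 0.004]
wrist_force: [0.2, 0.5, -0.5]
gripper_width: 0.0401
grasp_force: 0.0
```

```bash
python3 -c "
from h import *
# switch approach: behind ball
u=np.array([np.cos(np.radians(9.7)),np.sin(np.radians(9.7))])
b=np.array([.473,-.287]); print(u)
delta([*(b-.06*u),.35],99.7)"
```

```text
[0.98570347 0.16848938]
t 16.2 pos [0.5672 0.0394 0.3544] yaw 171.99599055319797 F [ 0.17  0.52 -0.48] w 0.0401158172865409 q6 -1.4262254851668685
rot [0.0053 0.0054 1.2618] shift [ 0.105  -0.3546  0.0033]
```

```bash
python3 -c "
from h import *
delta([.433,-.296,.354],189.7)
delta([.433,-.296,.254],189.7)"
```

```text
t 16.2 pos [0.5672 0.0394 0.3544] yaw 171.99599055319797 F [ 0.17  0.52 -0.48] w 0.0401158172865409 q6 -1.4262254851668685
rot [-1.00e-04  7.10e-03 -3.09e-01] shift [ 0.0862 -0.3508 -0.0006]
t 16.2 pos [0.5672 0.0394 0.3544] yaw 171.99599055319797 F [ 0.17  0.52 -0.48] w 0.0401158172865409 q6 -1.4262254851668685
rot [-1.00e-04  7.10e-03 -3.09e-01] shift [ 0.0869 -0.3509  0.0994]
```

play_rows:
  targets:
    - [0,0,-0.309,0.0865,-0.351,0,1]
    - [0,0,-0.309,0.0865,-0.351,0,1]
    - [0,0,-0.309,0.0865,-0.351,0,1]
    - [0,0,-0.309,0.0865,-0.351,0,1]
    - [0,0,-0.309,0.0865,-0.351,0,1]
    - [0,0,-0.309,0.0865,-0.351,0,1]
    - [0,0,-0.309,0.0865,-0.351,0,1]
    - [0,0,-0.309,0.0865,-0.351,0,1]
    - [0,0,-0.309,0.0865,-0.351,0,1]
    - [0,0,-0.309,0.0865,-0.351,0,1]
    - [0,0,-0.309,0.0865,-0.351,0,1]

```text
time: 17.3
tool_pos: [0.4328, -0.2952, 0.3494]
tool_rot: [-0.085, 0.996, 0.0, -0.0]
wrist_force: [0.8, -0.4, 0.0]
gripper_width: 0.0007
grasp_force: 0.0
```

```bash
cat >> h.py <<'E'
def toplid(name=None):
    d,m,_=lid(name=name)
    uv=np.array([[u,np.nonzero(m[:,u])[0].min()-.5] for u in range(240,345) if m[:,u].sum()>255*3],float)
    q=onz(d,uv,.032)[:,:2]-B;x,y=q@N,q@Tn;k=x>np.max(x)-.01
    for _ in range(5): p=np.polyfit(y[k],x[k],1);k=abs(np.polyval(p,y)-x)<.0012
    print('slope',np.degrees(np.arctan(p[0])),'gap',np.polyval(p,y[k].mean()),'y',y[k].min(),y[k].max(),k.sum())
E
python3 -c "
from h import *
toplid('pics/f.png')
delta([.433,-.296,.254],189.7)"
```

```text
px 1794
slope 0.7159684860178822 gap 0.0026030761898664977 y -0.02652332749391696 0.04459347797994782 32
t 17.35 pos [ 0.4329 -0.2951  0.3495] yaw -170.21873899471817 F [-0.14 -0.55 -1.12] w 0.0003942004443098455 q6 -2.4098712640001154
rot [ 0.0003 -0.0001  0.0014] shift [ 0.     -0.0009  0.0955]
```

View pics/f.png

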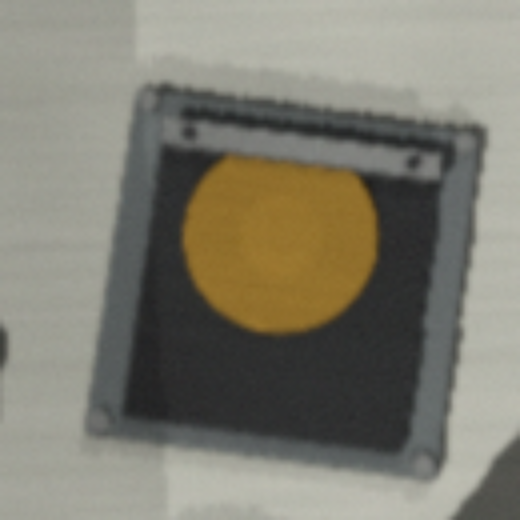

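The lid is flush on the bar with no dark gap (edge at crop (225,155)–(365,172)), slope within measurement error and about 9 mm off the bar's middle. Now the switch.

play_rows:
  targets:
    - [0,0,0,0,0,0.045,1]
    - [0,0,0,0,0,0.08,1]
    - [0,0,0,0,0,0.095,1]
    - [0,0,0,0,0,0.095,1]
    - [0,0,0,-0.008,0,0.095,1]
    - [0,0,0,-0.014,0,0.095,1]
    - [0,0,0,-0.018,0,0.095,1]
    - [0,0,0,-0.022,0,0.095,1]
    - [0,0,0,-0.026,0,0.095,1]
    - [0,0,0,-0.03,0,0.095,1]
    - [0,0,0,-0.034,0,0.095,1]
    - [0,0,0,-0.038,0,0.095,1]
    - [0,0,0,-0.042,0,0.095,1]
    - [0,0,0,-0.046,0,0.095,1]
    - [0,0,0,-0.05,0,0.095,1]
    - [0,0,0,-0.054,0,0.095,1]
    - [0,0,0,-0.058,0,0.095,1]
    - [0,0,0,-0.06,0,0.095,1]

```text
time: 19.15
tool_pos: [0.4919, -0.286, 0.2546]
tool_rot: [-0.085, 0.996, -0.0, 0.0]
wrist_force: [-1.4, -1.8, 0.8]
gripper_width: 0.0007
grasp_force: 0.6
```

play_rows:
  targets:
    - [0,0,0,-0.002,0,0,1]
    - [0,0,0,-0.004,0,0,1]
    - [0,0,0,-0.005,0,0,1]
    - [0,0,0,-0.005,0,0,1]

```text
time: 19.55
tool_pos: [0.4965, -0.2852, 0.2546]
tool_rot: [-0.085, 0.996, 0.0, -0.0]
wrist_force: [-0.2, 0.4, 0.0]
gripper_width: 0.0003
grasp_force: 0.1
```

play_rows:
  targets:
    - [0,0,0,-0.001,0,0,1]
    - [0,0,0,-0.002,0,0,1]
    - [0,0,0,-0.002,0,0,1]
    - [0,0,0,-0.002,0,0,1]

```text
time: 19.95
tool_pos: [0.4984, -0.2849, 0.2546]
tool_rot: [-0.085, 0.996, 0.0, -0.0]
wrist_force: [-1.1, -1.0, -1.1]
gripper_width: 0.0004
grasp_force: 0.3
```

Continue until the stop shows in the force.

play_rows:
  targets:
    - [0,0,0,-0.001,0,0,1]
    - [0,0,0,-0.002,0,0,1]
    - [0,0,0,-0.003,0,0,1]
    - [0,0,0,-0.003,0,0,1]

```text
time: 20.35
tool_pos: [0.5015, -0.2844, 0.2547]
tool_rot: [-0.085, 0.996, -0.0, 0.0]
wrist_force: [-0.3, 0.9, -0.9]
gripper_width: 0.0005
grasp_force: 0.4
```

play_rows:
  targets:
    - [0,0,0,-0.001,0,0,1]
    - [0,0,0,-0.002,0,0,1]
    - [0,0,0,-0.002,0,0,1]

```text
time: 20.65
tool_pos: [0.5035, -0.2841, 0.2547]
tool_rot: [-0.085, 0.996, -0.0, 0.0]
wrist_force: [-1.4, -0.1, -0.5]
gripper_width: 0.0005
grasp_force: 0.4
```

```bash
cat >> h.py <<'E'
def ball():
    p=np.array([.499,-.285])
    for n in('scene','top'):
        e=grab(n);ys,xs=np.mgrid[:480,:640];u=np.c_[xs.ravel(),ys.ravel()];P=atdepth(e,u)
        k=(np.linalg.norm(P[:,:2]-p,axis=1)<.06)&(P[:,2]>.058)&(P[:,2]<.095);print(n,k.sum(),P[k].mean(0) if k.any() else 0)
E
python3 -c "
from h import *
ball()"
```

```text
scene 160 [ 0.52163252 -0.27941637  0.08160179]
top 13 [ 0.51570959 -0.27095235  0.07657545]
```

play_rows:
  targets:
    - [0,0,0,-0.001,0,0,1]
    - [0,0,0,-0.002,0,0,1]
    - [0,0,0,-0.002,0,0,1]

```text
time: 21.05
tool_pos: [0.5054, -0.2837, 0.2547]
tool_rot: [-0.085, 0.996, -0.0, 0.0]
wrist_force: [-0.8, 0.1, -0.6]
gripper_width: 0.0005
grasp_force: 0.5
```

play_rows:
  targets:
    - [0,0,0,-0.001,0,0,1]
    - [0,0,0,-0.002,0,0,1]
    - [0,0,0,-0.002,0,0,1]

```text
time: 21.35
tool_pos: [0.5069, -0.2836, 0.2545]
tool_rot: [-0.085, 0.996, 0.0, -0.001]
wrist_force: [-9.5, -0.9, 2.7]
gripper_width: 0.0003
grasp_force: 4.2
```

The stop is felt (−9.5 N). Back off, rise and check.

play_rows:
  targets:
    - [0,0,0,0.005,0,0,1]
    - [0,0,0,0.02,0,0,1]
    - [0,0,0,0.04,0,-0.02,1]
    - [0,0,0,0.06,0,-0.06,1]
    - [0,0,0,0.08,0,-0.1,1]
    - [0,0,0,0.1,0,-0.12,1]
    - [0,0,0,0.1,0,-0.12,1]
    - [0,0,0,0.1,0,-0.12,1]
    - [0,0,0,0.1,0,-0.12,1]

```text
time: 22.25
tool_pos: [0.4091, -0.3001, 0.3734]
tool_rot: [-0.085, 0.996, 0.001, -0.0]
wrist_force: [-0.5, 0.2, 0.2]
gripper_width: 0.0005
grasp_force: 0.0
```

```bash
python3 -c "
from h import *
ball();toplid('pics/g.png')
print(ctrl.get_state()['time'],ctrl.get_state()['wrist_force'])"
```

```text
scene 97 [ 0.53101167 -0.2776474   0.0787338 ]
top 128 [ 0.52334766 -0.27804508  0.07867786]
px 1799
slope 0.46105572602686207 gap 0.0026705450882817767 y -0.02652332749391696 0.04459347797994782 32
22.4 [-0.78670282 -0.00866945 -0.07979952]
```

```bash
python3 -c "
from cell import ctrl
print(ctrl.close_job())"
```

```text
the job is handed in; nothing more can be done
None
```

I handed the job in at about 22 s: the lid is flush against the bar in the camera view, the toggle is fully over against its stop, and the arm is clear of everything; the hand-in returned no verdict.

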